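Sweep a machining fixture clean and hold an offset lever over it for shimming

ROBOT

A 6-joint arm with a two-finger parallel gripper is mounted at the origin on a cart in front of the work surface, level with it; the furniture and walls round the work are solid. World frame = base frame: x ahead of the robot, y to its left, z up, the work surface at z = 0. Lengths are in m, angles in rad, forces in N, time in s.
With the tool pointing down it reaches from about 0.3 to 0.825 m from the base axis. Payload 5.4 kg.
Tool frame: the origin (TCP) lies between the finger pads; the fingertips stand 17 mm ahead of it and the grasp point (between the pads) lies 2 mm behind it; z points along the fingers, y is the line along which they close (so a half turn about z gives the same grasp; the last joint's range is limited). The gripper opens to 92 mm and grips with 3 to 60 N. Pads are 20 mm wide; open, the fingers measure 128 mm over their backs; the gripper's body (75 mm by 189 mm) begins 69 mm behind the grasp point.
Start: joints at [-1.481, 0.158, 1.597, -0, 1.386, -0.21], TCP at [0.17, -0.549, 0.232] pointing down, gripper open.
Joint ranges: [-2.91, 2.91], [-0.94, 2.29], [0.18, 2.7], [-1.29, 4.43], [0.17, 2.64], [-3, 3]. Speed limits (rad/s): [2.57, 2.57, 3.14, 3.14, 3.14, 3.14].

INTERFACE

Orientations are given as a rotation vector (axis times angle).
In Python, from bench import r gives the robot as it stands.
- The arm moves only by the tool arm_command, never from a script. Its argument "commands" is a list of rows, each a list of 7 numbers: the closure, from -1 (fully open) to 1 (shut), then the shift along the tool's x, y, z in mm, then the turn, a rotation vector about the tool's x, y, z in rad. In form: [[jaw, x, y, z, rx, ry, rz], ...]. A call has 1 to 12 rows; each row is the pose to reach, as a shift and turn from the pose commanded when the call began, along the tool's axes at that moment; what a row does not reach only later rows make up. A row lasts 1/12 s, in which the tool goes at most 41.7 mm and 7.16 degrees, less where a joint would pass 70% of its speed; a pose out of reach is approached as far as the arm can. A call with a gripper value outside its range is refused whole. The fingers move at their own pace and stop on an object; "force" is the grip in N (left out, the last holds). Time passes only in rows, so rows that repeat a pose let the fingers close. It gives the time, the measured TCP pose, the force, the opening and the grip force at its end, in the units of the state.
- r.get_obs(): the state, without advancing time (a new reading comes with each control period).
- r.grab_frame(name): name is "scene" or "side" or "wrist"; returns the picture (384x512x3 uint8, blue, green, red); there is no depth.
- r.get_calibration(name): a dict with "camera_matrix" (3x3 intrinsics, pixels), "extrinsics" (4x4, takes a point from world to camera coordinates). Camera axes: x right, y down, z forward; pixel columns grow to the right and rows downward; lengths in m; the calibration is good to about 2 mm. A picture is of the moment at which its call begins: read the wrist's pose just before it. get_calibration takes no time and is no camera call; for the wrist camera it gives the pose at the moment of the call.
- r.close_job(): hands the job in; it is judged then, once.
Trained networks look in the newest picture that a camera, given by its name, has taken for a name from the list of things; names that differ only in an ending like _2 or _b are one class to them, and where a whole thing is asked for, a point or a joint stands for the part that bears it (a point fixed in the world has none). Each returns a list of dicts, best first, with "p" (0 to 1); they miss things now and then, are a little off and sometimes report something else, mostly with a low value. They report only what shows in the picture. A call takes as long as a camera call.
- r.boxes_of(camera, label): "point" ([column, row] in pixels, amid what is visible of it).
- r.place_of(camera, label): "point" ([column, row] in pixels: a listed point, or the origin of a listed thing).
The state is a dict: "time_s": time; "joint_positions": joint angles; "joint_vel": joint speeds; "joint_efforts": joint torques, N m; "position": TCP position; "tcp_rot": TCP orientation; "contact_force": force on the tool from outside, world axes, zero at the start; "ft_torque": the same for the moment, N m; "finger_gap": opening from 0.0 (shut) to 1.0 (fully open); "gripper_force": force on a finger pad.
Only numpy, scipy, OpenCV 4.12 (cv2) and the standard library are available. Lean on these libraries where they do the work, as an engineer would, in place of code of your own. Each camera call takes 0.05 s, during which the arm holds its last target. There are 200 camera calls.

TASK

Take the wooden scraper block and sweep the three bronze chips off the fixture plate onto the bench (sharp: keep the fingers off them), then set the scraper down on the bench. Then lift the red cast lever by its balance point, keep it level, and thread its big hub bore over the threaded stud with the small eye over the dowel. Finish while still holding it there, still and level, about 15 mm clear of the plate and carried by the gripper alone, so that the fitter can slip a shim under it; leave everything else on the bench alone.

Things in the scene. Friction and masses are not known exactly. Their poses are not given: they have to be found in the camera images.
- fixture_top (a point): Centre of the flat top of the fixture, a fixed grey metal plate 230 x 130 mm, 25 mm thick, on the bench. x along its length from stud to dowel, y across, z up. Only the stud and the dowel stand up from it. The chips lie within x -36..46 mm, y -34..24 mm of this point; the scraper passes between stud and dowel when moved along y with its length along x and its middle near x = +9 mm.
- stud_foot (a point): Foot of the dark threaded stud on the plate's top (82 mm from the plate's middle towards -x, 10 mm towards -y). The stud is 16 mm in diameter and 46 mm high with a bevelled tip; a 22 mm collar only 1.2 mm high surrounds its foot. Axes as fixture_top.
- dowel_foot (a point): Foot of the small steel dowel on the plate's top (96 mm from the plate's middle towards +x, 10 mm towards +y). 8 mm in diameter, 6 mm high. Axes as fixture_top.
- lever_balance (a point): Balance point of the loose red-oxide cast lever, inside its straight web, 22 mm above the underside. Here the web is 20 mm wide (y) with flat parallel sides, 12 to 32 mm above the underside. x along the web from hub to eye, z up. The hub's axis is 55.7 mm towards -x, the eye's 122.3 mm towards +x and 20 mm towards +y. Gripped well off this point the lever turns in a light grip.
- hub_face (a point): Centre of the lever's big hub bore at the hub's underside (the lever's lowest face). Axes as lever_balance. It belongs above stud_foot.
- eye_face (a point): Centre of the small eye at its underside, level with hub_face, 178 mm along x and 20 mm along y from it. It belongs above dowel_foot; the same two offsets separate stud_foot and dowel_foot.
- lever: The cast lever, about 0.8 kg, lying level on the bench on its hub and eye; origin as hub_face, axes as lever_balance. Hub 52 mm in diameter, 40 mm high, bore 25 mm right through, a clamp ear reaching 46 mm from its axis to -y. Straight web from the hub to 105 mm from the hub's axis, then a dog-leg to the eye: 30 mm in diameter, 34 mm high, bore 10 mm. End faces bright metal.
- fixture: The fixture; origin at the underside of the plate's middle, 25 mm below fixture_top, same axes.
- scraper_mid (a point): Middle of the loose wooden scraper block, 31 mm above its sole; 62 mm high, it stands upright on the bench. Base 112 mm long (x), 42 mm wide (y), 22 mm high with black rubber sole; on it an upright pale grip 92 mm long (x), 24 mm thick (y), 22 to 62 mm above the sole. About 0.16 kg. Grip it across the 24 mm, some 12 mm above this point.
- scraper: The scraper block; origin at the middle of its sole, axes as scraper_mid.
- chip_a_mid (a point): Middle of a loose bronze chip, a thick broken curl about 17 x 10 mm, 8 mm high.
- chip_b_mid (a point): Middle of a second bronze chip, about 21 x 8 mm, 7 mm high.
- chip_c_mid (a point): Middle of a third bronze chip, about 20 x 13 mm, 9 mm high.
- chip_a: The first chip; origin at its underside.
- chip_b: The second chip; origin at its underside.
- chip_c: The third chip; origin at its underside.
- micrometer_1: Green micrometer 61 x 130 x 16 mm lying at the back of the bench; leave alone.
- shim: Slotted steel shim 50 x 50 x 6 mm lying behind the fixture, for the fitter; leave alone.
- bearing_a: Loose ball bearing, 29 mm diameter, 10 mm high, behind the fixture to the left; leave alone.
- marker_1: Blue marker, 137 mm long, lying at the left; leave alone.
- bearing_b: A second such bearing beside the first, in front of the pink basket; leave alone.
- bearing_c: A third such bearing, at the near left; leave alone.
- screwdriver: Screwdriver with red handle, 209 mm long, at the near left; leave alone.

How it is judged:
On the way, in this order (a step that is already met when the one before it is completed fails the run):
1. the three chips are off the plate, on the bench, while the scraper is still held (height (world z) of each of chip_a_mid, chip_b_mid, chip_c_mid below 0.018 m and contact force between the fingers and scraper above 1 N), for 0.1 s.
2. the scraper stands or lies on the bench, let go (contact force between the fingers and scraper below 0.1 N and height (world z) of scraper_mid below 0.045 m and linear speed of scraper below 0.03 m/s), for 0.2 s.
3. the lever is lifted clear of the bench by its balance point, level (height (world z) of each of hub_face, eye_face above 0.03 m and contact force between the fingers and lever above 2 N and x of the grasp point in the frame of lever_balance between -0.015 and 0.015 m and angle between lever_balance's own z axis and vertical below 0.12 rad), for 0.2 s.
At the end, for the whole second after the job is handed in: Gripper holds the lever by its balance point (15 mm along the web), still, level to 4 degrees, off the fixture: bore round the stud (within 5 mm), eye over the dowel (9 mm), underside 7 to 24 mm above the plate (eye to 26). Chips and let-go scraper on the bench (contact force between the fingers and lever above 2 N and contact force between lever and fixture below 1 N and x of the grasp point in the frame of lever_balance between -0.015 and 0.015 m and angle between lever_balance's own z axis and vertical below 0.07 rad and horizontal distance between hub_face and stud_foot below 0.005 m and horizontal distance between eye_face and dowel_foot below 0.009 m and z of hub_face in the frame of stud_foot between 0.007 and 0.024 m and z of eye_face in the frame of dowel_foot between 0.007 and 0.026 m and linear speed of lever below 0.02 m/s and height (world z) of scraper_mid between 0 and 0.045 m and contact force between the fingers and scraper below 0.1 N and height (world z) of chip_a_mid between 0 and 0.018 m and height (world z) of chip_b_mid between 0 and 0.018 m and height (world z) of chip_c_mid between 0 and 0.018 m); the arm keeps its last pose, push and grip.
It fails at once if the fingers push a chip (contact force between the fingers and chip_a above 1 N or contact force between the fingers and chip_b above 1 N or contact force between the fingers and chip_c above 1 N).
It fails at once if the lever tips more than 17 degrees (angle between lever_balance's own z axis and vertical above 0.3 rad).
It fails at once if a bystander is shifted by more than 25 mm (distance of any of micrometer_1, shim, bearing_a, bearing_b, bearing_c, marker_1, screwdriver from where it was at the start of the episode above 0.025 m).
It also fails if it takes over 61 s, if anything falls off the work surface, if the arm or the gripper's body presses on something with over 40 N, if the wrist force passes 120 N, or if a joint passes its speed limit or range.

## Working session

There is one attempt and no reset: what is moved stays moved. The work goes in short steps, Python scripts to look and compute and a tool call to move; the robot and the scene stay as the last step left them, time stands still between calls to the robot, and variables do not carry over. Pictures are saved under pics/ and viewed, at most 10 in all, crops included, and the job is handed in when it is done.

Besides the shell and the picture viewer there is one more tool, called by a JSON object that holds its "method" and its "body". arm_command: Moves the arm, as the interface text tells. Its arguments: {"type":"object","properties":{"commands":{"type":"array"},"force":{"type":"number"}},"required":["commands"]}

```bash
mkdir -p pics
cat > h.py <<'E'
from bench import r
import numpy as np, cv2
from scipy.spatial.transform import Rotation as R
def ray(cal,p):
    K=np.array(cal["camera_matrix"]);E=np.array(cal["extrinsics"])
    d=E[:3,:3].T@np.linalg.solve(K,[p[0],p[1],1]);return -E[:3,:3].T@E[:3,3],d
def atz(cal,p,z):
    c,d=ray(cal,p);return c+d*(z-c[2])/d[2]
def proj(cal,X):
    K=np.array(cal["camera_matrix"]);E=np.array(cal["extrinsics"])
    q=K@(E[:3,:3]@np.array(X)+E[:3,3]);return q[:2]/q[2]
def tool(target,o=None):
    o=o or r.get_obs();return R.from_rotvec(o["tcp_rot"]).inv().apply(np.array(target)-o["position"])*1000
ZS=dict(fixture_top=.025,stud_foot=.025,dowel_foot=.025,lever_balance=.022,hub_face=0,eye_face=0,scraper_mid=.031,scraper=0,chip_a_mid=.029,chip_b_mid=.0285,chip_c_mid=.0295)
def find(cams,names,n=3):
    for c in cams:
        cal=r.get_calibration(c);r.grab_frame(c)
        for k in names:
            for d in r.place_of(c,k)[:n]:
                print(c,k,round(d["p"],2),np.round(d["point"],1),np.round(atz(cal,d["point"],ZS[k]),4))
E
python3 - <<'E'
from h import *
o=r.get_obs();print({k:np.round(o[k],3) for k in o})
print(np.round(R.from_rotvec(o["tcp_rot"]).as_matrix(),3))
a=[r.grab_frame(c) for c in("scene","side","wrist")]
cv2.imwrite("pics/a.png",a[0]);cv2.imwrite("pics/b.png",a[1])
find(["scene","side"],list(ZS),3)
for c in ("scene","side"): print(c,np.round(ray(r.get_calibration(c),(256,192)),2))
E
```

```text
{'time_s': np.float64(0.0), 'joint_positions': array([-1.481,  0.159,  1.598,  0.   ,  1.386, -0.21 ]), 'joint_vel': array([ 0.   , -0.   , -0.001,  0.   , -0.   , -0.001]), 'joint_efforts': array([ 0.0000e+00, -3.8558e+01, -3.2210e+01,  7.0000e-02,  3.8000e-02,
       -0.0000e+00]), 'position': array([ 0.17 , -0.549,  0.231]), 'tcp_rot': array([-3.104, -0.469, -0.   ]), 'contact_force': array([-0.828, -0.575, -0.501]), 'ft_torque': array([-0.002, -0.01 ,  0.01 ]), 'gripper_force': np.float64(0.0), 'finger_gap': np.float64(0.997)}
[[ 0.955  0.295 -0.   ]
 [ 0.295 -0.955  0.002]
 [ 0.    -0.002 -1.   ]]
scene fixture_top 0.97 [252.6 192. ] [ 0.5288 -0.0028  0.025 ]
scene stud_foot 0.84 [237.9 203.9] [0.529  0.0801 0.025 ]
scene stud_foot 0.65 [265.7 284.5] [0.2931 0.3251 0.025 ]
scene dowel_foot 0.83 [264.5 179. ] [ 0.5402 -0.097   0.025 ]
scene lever_balance 0.66 [320.3 162.2] [ 0.4354 -0.3247  0.022 ]
scene lever_balance 0.18 [172.4 202.2] [0.7017 0.1734 0.022 ]
scene hub_face 0.57 [319.7 179.5] [ 0.3991 -0.2384  0.    ]
scene eye_face 0.8 [313.3 154. ] [ 0.5039 -0.4225  0.    ]
sce
[... 221 characters left out ...]
0.    ]
side fixture_top 0.84 [247.9 190.3] [ 0.5414 -0.0253  0.025 ]
side stud_foot 0.82 [251.5 208.9] [0.5229 0.0686 0.025 ]
side dowel_foot 0.61 [251.7 176.5] [ 0.5344 -0.1038  0.025 ]
side lever_balance 0.55 [281.7 143.9] [ 0.4331 -0.3309  0.022 ]
side hub_face 0.65 [247.9 193.2] [ 0.5434 -0.0417  0.    ]
side hub_face 0.56 [285.6 155.9] [ 0.4172 -0.2791  0.    ]
side eye_face 0.79 [260.4 136.2] [ 0.5216 -0.4269  0.    ]
side scraper_mid 0.9 [268.8 263.1] [0.4612 0.2929 0.031 ]
side scraper_mid 0.57 [262.4 137.3] [ 0.5101 -0.3641  0.031 ]
side scraper 0.78 [265.7 270.7] [0.4694 0.2923 0.    ]
scene [[-0.    0.87  0.63]
 [ 0.44 -0.74 -0.51]]
side [[ 0.44  0.99  0.81]
 [ 0.06 -0.79 -0.61]]
```

View pics/a.png

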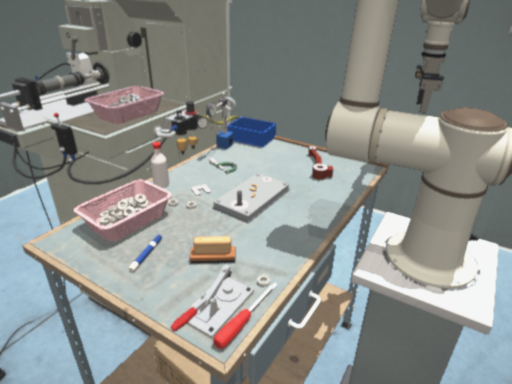

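View pics/b.png

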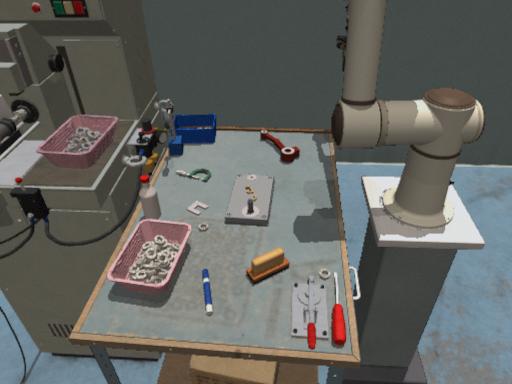

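The scene view shows the plate at about (252,196) with its stud at (239,200), the scraper at (213,248) and the lever at (320,165). The side view agrees: plate (250,198), scraper (268,264), lever (280,147). I'll go over the plate first and look with the wrist camera.

Run:
```python
from h import *
print(tool([.42,-.05,.36]))
```

```text
[ 386.53231965 -403.16240245 -128.39900971]
```

{"method": "arm_command", "body": {"commands": [[-1, 25, -27, -40, 0, 0, -0.1], [-1, 55, -57, -80, 0, 0, -0.2], [-1, 85, -88, -110, 0, 0, -0.3], [-1, 115, -120, -128, 0, 0, -0.42], [-1, 145, -151, -128, 0, 0, -0.54], [-1, 175, -182, -128, 0, 0, -0.66], [-1, 205, -213, -128, 0, 0, -0.78], [-1, 235, -244, -128, 0, 0, -0.9], [-1, 265, -275, -128, 0, 0, -1.02], [-1, 295, -306, -128, 0, 0, -1.14], [-1, 325, -337, -128, 0, 0, -1.26], [-1, 350, -365, -128, 0, 0, -1.27]]}}

```text
time_s: 2.35
position: [0.3762, -0.1377, 0.3599]
tcp_rot: [2.216, 2.225, 0.0]
contact_force: [0.0, -0.8, -0.1]
finger_gap: 0.999
gripper_force: 0.0
```

```bash
cat >> h.py <<'E'
def st():
    o=r.get_obs();M=R.from_rotvec(o["tcp_rot"]).as_matrix()
    print("t",o["time_s"],"pos",np.round(o["position"],4),"yaw",np.round(np.arctan2(M[1,0],M[0,0]),4),"tilt",np.round(M[:2,2],4),"j",np.round(o["joint_positions"],2),"F",np.round(o["contact_force"],1),"gap",round(float(o["finger_gap"]),3),"gf",round(float(o["gripper_force"]),1))
    return o
E
python3 - <<'E'
from h import *
st()
cv2.imwrite("pics/c.png",r.grab_frame("wrist"))
find(["wrist"],list(ZS),2)
E
```

```text
t 2.35 pos [ 0.3762 -0.1377  0.3599] yaw 1.5745 tilt [ 0.0011 -0.0008] j [-0.65 -0.37  1.83  0.    1.68 -0.66] F [ 0.  -0.8 -0.1] gap 0.999 gf 0.0
wrist fixture_top 0.71 [361.5  61.1] [ 0.5306 -0.0013  0.025 ]
wrist dowel_foot 0.57 [359.7 125.6] [ 0.5381 -0.0948  0.025 ]
wrist dowel_foot 0.46 [365.6  70.8] [ 0.5382 -0.0146  0.025 ]
wrist lever_balance 0.95 [290.  244.8] [ 0.4383 -0.3038  0.022 ]
wrist hub_face 0.58 [275.  215.3] [ 0.4117 -0.257   0.    ]
wrist hub_face 0.51 [355.7  62.5] [ 0.5297 -0.0011  0.    ]
wrist eye_face 0.71 [317.5 285.6] [ 0.4977 -0.4022  0.    ]
wrist scraper 0.71 [276.9 213.1] [ 0.415  -0.2527  0.    ]
wrist chip_a_mid 0.51 [349.8  47.9] [0.5105 0.0159 0.029 ]
wrist chip_a_mid 0.46 [367.1  82.6] [ 0.541  -0.0312  0.029 ]
wrist chip_b_mid 0.55 [363.4  70.8] [ 0.5338 -0.0148  0.0285]
wrist chip_c_mid 0.56 [362.1  68.9] [ 0.5313 -0.0123  0.0295]
wrist chip_c_mid 0.41 [366.  84.] [ 0.5394 -0.0332  0.0295]
```

View pics/c.png

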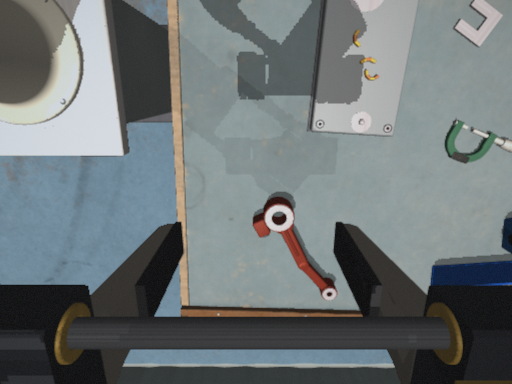

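The wrist view shows the lever with its hub at (279,215) and eye at (329,294), and the plate at the upper right with three chips near (360,40–75). I'll move to see the whole plate.

{"method": "arm_command", "body": {"commands": [[-1, 30, 10, 0, 0, 0, 0], [-1, 65, 25, 0, 0, 0, 0], [-1, 100, 40, 0, 0, 0, 0], [-1, 140, 55, 0, 0, 0, 0], [-1, 175, 70, 0, 0, 0, 0], [-1, 198, 80, 0, 0, 0, 0], [-1, 198, 80, 0, 0, 0, 0], [-1, 198, 80, 0, 0, 0, 0]]}}

```text
time_s: 3.67
position: [0.4561, 0.0589, 0.3592]
tcp_rot: [-2.22, -2.222, 0.001]
contact_force: [-0.8, -0.7, -0.5]
finger_gap: 1.001
gripper_force: 0.0
```

Run:
```python
from h import *
st()
cv2.imwrite("pics/d.png",r.grab_frame("wrist"))
find(["wrist"],["fixture_top","stud_foot","dowel_foot","hub_face","eye_face","lever_balance","chip_a_mid","scraper_mid"],3)
```

```text
t 3.6667 pos [0.4561 0.0589 0.3592] yaw 1.572 tilt [-0.0009 -0.0003] j [-0.14 -0.2   1.7  -0.    1.64 -0.14] F [-0.8 -0.7 -0.5] gap 1.001 gf 0.0
wrist fixture_top 0.68 [305.9 180.2] [0.534  0.0027 0.025 ]
wrist fixture_top 0.28 [430.7  84. ] [0.7137 0.1526 0.025 ]
wrist stud_foot 0.94 [302.2 129.7] [0.5244 0.0848 0.025 ]
wrist stud_foot 0.39 [299.7 179.6] [0.5238 0.0037 0.025 ]
wrist dowel_foot 0.89 [304.3 235.8] [ 0.536  -0.0978  0.025 ]
wrist hub_face 0.82 [234.8 301.1] [ 0.4101 -0.2516  0.    ]
wrist eye_face 0.79 [280.3 362.4] [ 0.5028 -0.4048  0.    ]
wrist chip_a_mid 0.57 [294.3 169.3] [0.5139 0.0221 0.029 ]
```

View pics/d.png

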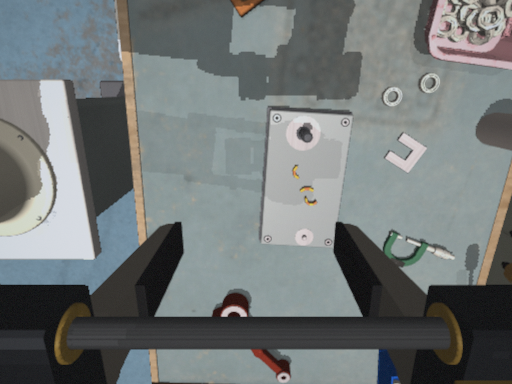

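The plate lies at columns 262–352, rows 107–247. The stud foot is near (303,132), the dowel at (304,237), and the chips at (295,171), (306,189) and (310,201). The lever is at the bottom and the scraper's edge at the top (243,5).

```bash
cat >> h.py <<'E'
def platecorners(img,cal,seed):
    g=cv2.cvtColor(img,cv2.COLOR_BGR2HSV)
    return g
E
python3 - <<'E'
from h import *
from scipy.optimize import least_squares
cal=r.get_calibration("wrist");c,d=ray(cal,(256,192));print("cam",np.round(c,3),"ctr",np.round(atz(cal,(256,192),0),3))
img=cv2.imread("pics/d.png");g=cv2.cvtColor(img,cv2.COLOR_BGR2GRAY)
# refine visible top corners by hand guess -> world
P=np.array([[270,110],[352,113],[333,247],[262,244]],float)
W=np.array([atz(cal,p,.025) for p in P]);print(np.round(W,4))
m=W.mean(0);a=((W[3]-W[0])+(W[2]-W[1]))/2;print("mid",m,"yaw",np.degrees(np.arctan2(a[1],a[0])),np.linalg.norm(a))
big=cv2.resize(img[95:260,240:370],None,fx=4.5,fy=3.6,interpolation=cv2.INTER_CUBIC);cv2.imwrite("pics/e.png",big)
E
```

```text
cam [0.456 0.144 0.514] ctr [ 0.452 -0.026  0.   ]
[[ 0.4742  0.1146  0.025 ]
 [ 0.6003  0.1101  0.025 ]
 [ 0.5876 -0.1198  0.025 ]
 [ 0.4627 -0.1138  0.025 ]]
mid [ 0.53119493 -0.00223604  0.025     ] yaw -93.0307750515485 0.22945271884312135
```

{"method": "arm_command", "body": {"commands": [[-1, 35, 0, 15, 0, 0, 0], [-1, 75, 0, 30, 0, 0, 0], [-1, 112, 0, 45, 0, 0, 0], [-1, 150, 0, 60, 0, 0, 0], [-1, 188, 0, 75, 0, 0, 0], [-1, 225, -3, 90, 0, 0, 0], [-1, 255, -5, 100, 0, 0, 0], [-1, 270, -6, 109, 0, 0, 0], [-1, 270, -6, 109, 0, 0, 0], [-1, 270, -6, 109, 0, 0, 0]]}}

```text
time_s: 5.0
position: [0.4499, 0.3283, 0.2499]
tcp_rot: [-2.221, -2.222, 0.003]
contact_force: [0.4, 0.2, 0.2]
finger_gap: 1.004
gripper_force: 0.0
```

Run:
```python
from h import *
st()
cv2.imwrite("pics/f.png",r.grab_frame("wrist"))
find(["wrist"],["scraper_mid","scraper"],3)
```

```text
t 5.0 pos [0.4499 0.3283 0.2499] yaw 1.5712 tilt [-0.0012 -0.0011] j [ 0.41  0.1   1.62 -0.    1.42  0.41] F [0.4 0.2 0.2] gap 1.004 gf 0.0
wrist scraper_mid 0.69 [269.6 186.8] [0.4649 0.2968 0.031 ]
wrist scraper 0.84 [265.1 182.6] [0.46   0.2931 0.    ]
```

View pics/f.png

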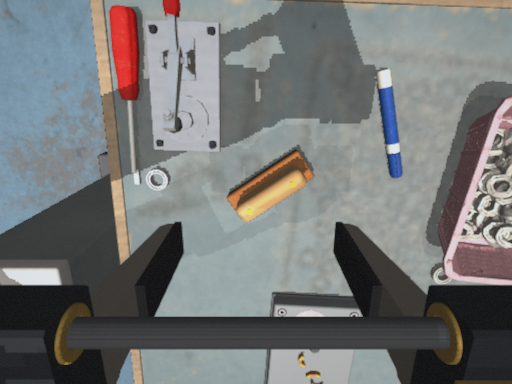

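The pale grip runs from about (240,212) to (308,178), with the base behind it, so its long axis is roughly 27° from world x. I'll fit it by colour.

Run:
```python
from h import *
cal=r.get_calibration("wrist")
img=cv2.imread("pics/f.png");h=cv2.cvtColor(img,cv2.COLOR_BGR2HSV)
print([h[y,x].tolist() for x,y in((270,195),(290,185),(250,205),(270,170),(255,190),(275,206))])
sub=h[130:240,210:330]
for lo in (170,185,200):
    m=cv2.inRange(sub,(8,40,lo),(30,200,255))
    n,l,s,c=cv2.connectedComponentsWithStats(m);k=1+np.argmax(s[1:,4])
    ys,xs=np.where(l==k);q=cv2.minAreaRect(np.c_[xs+210,ys+130].astype(np.float32))
    W=np.array([atz(cal,p,.062) for p in cv2.boxPoints(q)])
    e=[W[1]-W[0],W[2]-W[1]];L=max(e,key=np.linalg.norm)
    print(lo,s[k,4],W.mean(0).round(4),[np.linalg.norm(v).round(4) for v in e],np.degrees(np.arctan2(L[1],L[0])).round(2))
cv2.imwrite("pics/g.png",cv2.resize(img[130:240,210:330],None,fx=5,fy=5,interpolation=cv2.INTER_CUBIC))
```

```text
[[23, 105, 229], [25, 150, 228], [19, 116, 229], [12, 160, 178], [17, 111, 78], [84, 16, 157]]
170 1251 [0.4657 0.2932 0.062 ] [np.float64(0.0883), np.float64(0.0209)] 33.7
185 1174 [0.4655 0.2934 0.062 ] [np.float64(0.0873), np.float64(0.0201)] 34.17
200 1075 [0.4657 0.2928 0.062 ] [np.float64(0.0863), np.float64(0.0192)] 33.35
```

View pics/g.png

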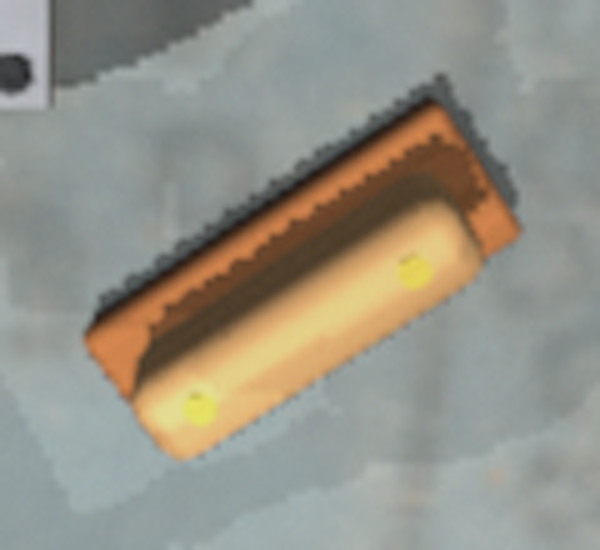

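{"method": "arm_command", "body": {"commands": [[-1, -8, 4, 25, 0, 0, 0.11], [-1, -16, 8, 50, 0, 0, 0.22], [-1, -24, 12, 75, 0, 0, 0.33], [-1, -35, 16, 100, 0, 0, 0.44], [-1, -35, 16, 120, 0, 0, 0.55], [-1, -35, 16, 130, 0, 0, 0.66], [-1, -35, 16, 130, 0, 0, 0.77], [-1, -35, 16, 130, 0, 0, 0.88], [-1, -35, 16, 130, 0, 0, 0.986], [-1, -35, 16, 130, 0, 0, 0.986], [-1, -35, 16, 130, 0, 0, 0.986]]}}

```text
time_s: 6.12
position: [0.4669, 0.2927, 0.1212]
tcp_rot: [-3.008, -0.907, -0.002]
contact_force: [-1.1, -0.6, -0.1]
finger_gap: 1.001
gripper_force: 0.0
```

Run:
```python
from h import *
st();print(tool([.4656,.2931,.043]))
```

```text
t 6.1167 pos [0.4669 0.2927 0.1212] yaw 0.5855 tilt [0.0011 0.0003] j [ 0.34  0.21  1.77 -0.    1.16  1.33] F [-1.1 -0.6 -0.1] gap 1.001 gf 0.0
[-0.94632845 -1.10175807 78.18324981]
```

{"method": "arm_command", "body": {"commands": [[-1, -1, -1, 25, 0, 0, 0], [-1, -1, -1, 50, 0, 0, 0], [-1, -1, -1, 68, 0, 0, 0], [-1, -1, -1, 77, 0, 0, 0], [-1, -1, -1, 77, 0, 0, 0], [-1, -1, -1, 77, 0, 0, 0]]}}

```text
time_s: 6.62
position: [0.4652, 0.2935, 0.044]
tcp_rot: [-3.008, -0.905, -0.001]
contact_force: [0.6, 0.2, 0.7]
finger_gap: 1.001
gripper_force: 0.0
```

{"method": "arm_command", "body": {"commands": [[1, 0, 0, 0, 0, 0, 0], [1, 0, 0, 0, 0, 0, 0], [1, 0, 0, 0, 0, 0, 0], [1, 0, 0, 0, 0, 0, 0], [1, 0, 0, 0, 0, 0, 0], [1, 0, 0, 0, 0, 0, 0], [1, 0, 0, 0, 0, 0, 0], [1, 0, 0, 0, 0, 0, 0]], "force": 25}}

```text
time_s: 7.28
position: [0.4648, 0.2936, 0.0435]
tcp_rot: [-3.009, -0.904, 0.0]
contact_force: [0.2, -0.1, 0.2]
finger_gap: 0.44
gripper_force: 0.0
```

Run:
```python
from h import *
st()
```

```text
t 7.2833 pos [0.4648 0.2936 0.0435] yaw 0.5839 tilt [-0. -0.] j [0.34 0.32 1.81 0.   1.01 1.33] F [ 0.2 -0.1  0.2] gap 0.44 gf 0.0
```

{"method": "arm_command", "body": {"commands": [[1, 0, 0, 0, 0, 0, 0], [1, 0, 0, 0, 0, 0, 0], [1, 0, 0, 0, 0, 0, 0], [1, 0, 0, 0, 0, 0, 0], [1, 0, 0, 0, 0, 0, 0], [1, 0, 0, 0, 0, 0, 0], [1, 0, 0, -10, 0, 0, 0], [1, 0, 0, -25, 0, 0, 0], [1, 0, 0, -50, 0, 0, 0], [1, 0, 0, -75, 0, 0, 0], [1, 0, 0, -75, 0, 0, 0], [1, 0, 0, -75, 0, 0, 0]]}}

```text
time_s: 8.28
position: [0.466, 0.294, 0.1202]
tcp_rot: [-3.008, -0.904, -0.006]
contact_force: [-0.4, 0.0, -2.1]
finger_gap: 0.256
gripper_force: 24.9
```

Run:
```python
from h import *
o=st()
m=np.array([.5312,-.0022]);y=np.radians(-93.03);fx=np.array([np.cos(y),np.sin(y)]);fy=np.array([-fx[1],fx[0]])
for a,b in((.009,.049),(.009,-.062)):
    p=m+a*fx+b*fy;print(p.round(4),tool([*p,.12],o))
print("turn",R.from_rotvec(o["tcp_rot"]).as_matrix()[:,0],np.radians(86.97))
```

```text
t 8.2833 pos [0.466  0.294  0.1202] yaw 0.5838 tilt [0.0035 0.0013] j [0.34 0.21 1.77 0.   1.16 1.33] F [-0.4  0.  -2.1] gap 0.256 gf 24.9
[ 0.5797 -0.0138] [-7.48047416e+01  3.19457832e+02  1.57783615e-01]
[ 0.4688 -0.0079] [-1.64056454e+02  2.53465512e+02 -2.23578554e-01]
turn [0.83437125 0.55119089 0.00363632] 1.5179128504594683
```

{"method": "arm_command", "body": {"commands": [[1, -5, 20, -20, 0, 0, -0.1], [1, -13, 55, -35, 0, 0, -0.2], [1, -21, 90, -40, 0, 0, -0.3], [1, -30, 127, -40, 0, 0, -0.4], [1, -38, 164, -40, 0, 0, -0.5], [1, -47, 200, -40, 0, 0, -0.6], [1, -55, 235, -40, 0, 0, -0.7], [1, -63, 270, -40, 0, 0, -0.8], [1, -70, 300, -40, 0, 0, -0.9], [1, -75, 319, -40, 0, 0, -0.934], [1, -75, 319, -40, 0, 0, -0.934], [1, -75, 319, -40, 0, 0, -0.934]]}}

```text
time_s: 9.28
position: [0.5771, -0.0145, 0.1565]
tcp_rot: [-2.28, -2.156, 0.003]
contact_force: [-0.2, 0.9, -1.9]
finger_gap: 0.259
gripper_force: 24.9
```

Run:
```python
from h import *
o=st();print(tool([.5797,-.0138,.069],o),tool([.4688,-.0079,.069],o))
r.grab_frame("side")
for c in ("side","scene"):
    im=r.grab_frame(c);cv2.imwrite(f"pics/h_{c}.png",im);cal=r.get_calibration(c)
    for d in r.place_of(c,"scraper")[:2]: print(c,d["p"],d["point"],proj(cal,[o["position"][0],o["position"][1],o["position"][2]-.0435]))
a=cv2.imread("pics/h_side.png")[130:260,190:310];b=cv2.imread("pics/h_scene.png")[130:260,190:310]
cv2.imwrite("pics/h.png",cv2.resize(np.hstack([a,b]),None,fx=3.3,fy=3.3,interpolation=cv2.INTER_CUBIC))
```

```text
t 9.2833 pos [ 0.5771 -0.0145  0.1565] yaw 1.5151 tilt [-0.0034  0.0012] j [-0.23  0.23  1.66  0.    1.25 -0.18] F [-0.2  0.9 -1.9] gap 0.259 gf 24.9
[ 0.70858206  2.89899904 87.45851199] [   0.42576289 -108.15679396   87.84691339]
side 0.82 [237.5, 166.9] [235.53305206 169.94710115]
scene 0.85 [241.9, 162.2] [241.59862426 161.6382847 ]
```

View pics/h.png

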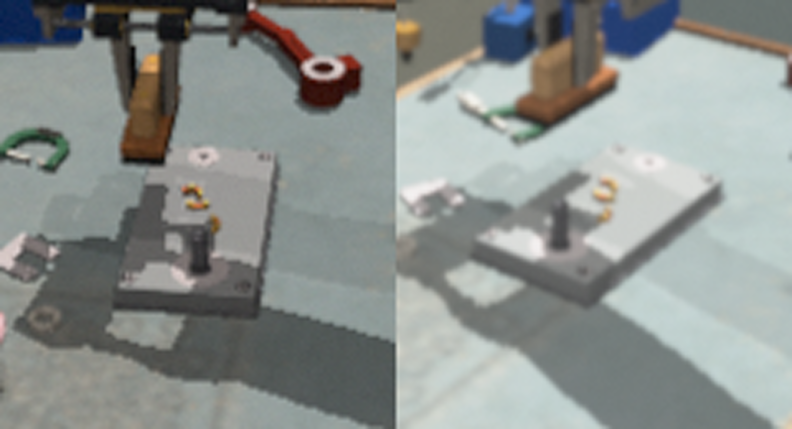

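The scraper is held upright behind the plate. The chips lie between the stud and the dowel, clear of where it lands. Lowering.

{"method": "arm_command", "body": {"commands": [[1, 0, 3, 25, 0, 0, 0.003], [1, 1, 3, 50, 0, 0, 0.003], [1, 1, 3, 70, 0, 0, 0.003], [1, 1, 3, 80, 0, 0, 0], [1, 1, 3, 86, 0, 0, 0], [1, 1, 3, 88, 0, 0, 0], [1, 1, 3, 88, 0, 0, 0], [1, 1, 3, 88, 0, 0, 0]]}}

```text
time_s: 10.2
position: [0.5822, -0.0132, 0.0718]
tcp_rot: [2.278, 2.161, 0.002]
contact_force: [0.3, -0.8, -2.3]
finger_gap: 0.261
gripper_force: 24.9
```

Run:
```python
from h import *
o=st();print(tool([.4688,-.0079,.069],o))
```

```text
t 10.2 pos [ 0.5822 -0.0132  0.0718] yaw 1.5179 tilt [ 0.0023 -0.0005] j [-0.23  0.35  1.71  0.    1.08 -0.18] F [ 0.3 -0.8 -2.3] gap 0.261 gf 24.9
[  -0.68711501 -113.48254472    2.55463262]
```

Not yet in contact; easing down in small steps.

{"method": "arm_command", "body": {"commands": [[1, 0, 0, 1, 0, 0, 0], [1, 0, 0, 2, 0, 0, 0], [1, 0, 0, 3, 0, 0, 0], [1, 0, 0, 3.5, 0, 0, 0], [1, 0, 0, 3.5, 0, 0, 0]]}}

```text
time_s: 10.62
position: [0.5818, -0.0133, 0.0684]
tcp_rot: [2.279, 2.161, 0.001]
contact_force: [-2.7, 0.7, 5.2]
finger_gap: 0.261
gripper_force: 24.9
```

{"method": "arm_command", "body": {"commands": [[1, 0, -8, 0, 0, 0, 0], [1, 0, -18, 0, 0, 0, 0], [1, 0, -28, 0, 0, 0, 0], [1, 0, -38, 0, 0, 0, 0], [1, 0, -48, 0, 0, 0, 0], [1, 0, -58, 0, 0, 0, 0], [1, 0, -68, 0, 0, 0, 0], [1, 0, -78, 0, 0, 0, 0], [1, 0, -88, 0, 0, 0, 0], [1, 0, -98, 0, 0, 0, 0], [1, 0, -107, 0, 0, 0, 0], [1, 0, -114, 0, 0, 0, 0]]}}

```text
time_s: 11.62
position: [0.4685, -0.0075, 0.0684]
tcp_rot: [2.277, 2.159, 0.004]
contact_force: [1.0, -0.7, 1.0]
finger_gap: 0.26
gripper_force: 25.0
```

Run:
```python
from h import *
o=st()
for c in ("side","scene"):
    im=r.grab_frame(c);cv2.imwrite(f"pics/i_{c}.png",im);print(c,[(k,round(d["p"],2),np.round(d["point"])) for k in("chip_a",) for d in r.boxes_of(c,k)])
a=cv2.imread("pics/i_side.png")[130:260,200:320];b=cv2.imread("pics/i_scene.png")[130:260,210:330]
cv2.imwrite("pics/i.png",cv2.resize(np.hstack([a,b]),None,fx=3.3,fy=3.3,interpolation=cv2.INTER_CUBIC))
```

```text
t 11.6167 pos [ 0.4685 -0.0075  0.0684] yaw 1.5176 tilt [ 0.005  -0.0012] j [-0.27  0.08  2.03  0.    1.02 -0.22] F [ 1.  -0.7  1. ] gap 0.26 gf 25.0
side [('chip_a', 0.52, array([206., 293.])), ('chip_a', 0.48, array([288., 150.]))]
scene [('chip_a', 0.56, array([243., 203.])), ('chip_a', 0.34, array([320., 171.]))]
```

View pics/i.png

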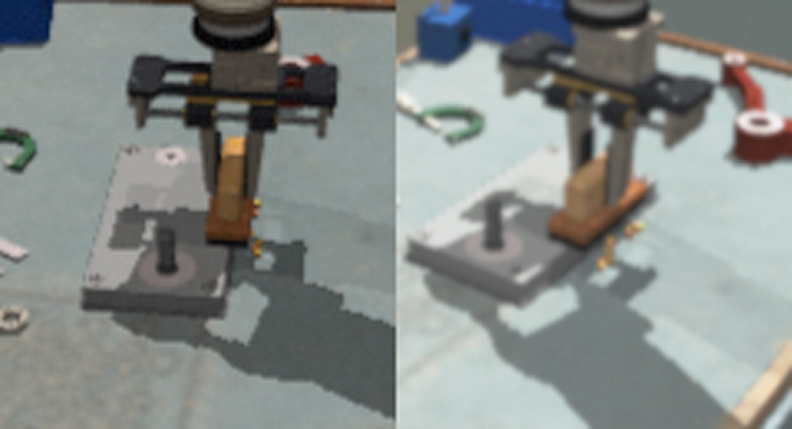

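Both views show the plate clean and the chips on the bench just off its front edge: scene crop (600,255), (605,240), (632,228); side crop (257,208), (258,248). I'll lift and look straight down to be sure.

{"method": "arm_command", "body": {"commands": [[1, 0, 0, -20, 0, 0, 0], [1, 0, 0, -55, 0, 0, 0], [1, 10, 5, -95, 0, 0, 0], [1, 30, 12, -130, 0, 0, 0], [1, 50, 18, -160, 0, 0, 0], [1, 68, 22, -190, 0, 0, 0], [1, 68, 22, -215, 0, 0, 0], [1, 68, 22, -215, 0, 0, 0]]}}

```text
time_s: 12.48
position: [0.4945, 0.0603, 0.2868]
tcp_rot: [2.273, 2.16, 0.007]
contact_force: [0.1, -1.3, -0.6]
finger_gap: 0.261
gripper_force: 25.0
```

Run:
```python
from h import *
o=st()
cal=r.get_calibration("wrist");im=r.grab_frame("wrist");cv2.imwrite("pics/j.png",im)
for k in("chip_a","chip_b","chip_c"):
    for d in r.boxes_of("wrist",k): print(k,round(d["p"],2),np.round(d["point"]),atz(cal,d["point"],.004).round(3))
find(["wrist"],["stud_foot","dowel_foot"],1)
h=cv2.cvtColor(im,cv2.COLOR_BGR2HSV);m=cv2.inRange(h,(12,130,120),(30,255,255));n,l,s,c=cv2.connectedComponentsWithStats(m)
for i in range(1,n):
    if s[i,4]>12: print(s[i],c[i].round(1),atz(cal,c[i],.004).round(3))
print("plate front corners", [proj(cal,[*p,.025]).round() for p in((.4742,.1146),(.4627,-.1138))])
```

```text
t 12.4833 pos [0.4945 0.0603 0.2868] yaw 1.5197 tilt [ 0.0073 -0.0011] j [-0.12 -0.08  1.74 -0.    1.48 -0.07] F [ 0.1 -1.3 -0.6] gap 0.261 gf 25.0
chip_a 0.32 [309. 148.] [0.569 0.063 0.004]
chip_b 0.32 [309. 148.] [0.569 0.063 0.004]
chip_c 0.32 [309. 148.] [0.569 0.063 0.004]
wrist stud_foot 0.79 [283.  140.5] [0.5237 0.0803 0.025 ]
[225 147  11   9  60] [229.8 150.7] [0.456 0.065 0.004]
[240 148  21  11 155] [249.  152.7] [0.483 0.061 0.004]
[277 150   4  25  50] [278.7 160.4] [0.526 0.048 0.004]
[249 207  18  17 244] [257.7 214.9] [ 0.491 -0.035  0.004]
[233 287   4  21  66] [234.8 298.6] [ 0.445 -0.183  0.004]
[280 288   5  20  66] [281.5 298.9] [ 0.523 -0.188  0.004]
[254 315   9   2  17] [258.2 315.5] [ 0.483 -0.219  0.004]
[194 330   3  31  68] [195.3 345.4] [ 0.369 -0.276  0.004]
[320 334   3  26  34] [321.1 345.2] [ 0.59  -0.288  0.004]
plate front corners [array([239., 116.]), array([242., 269.])]
```

View pics/j.png

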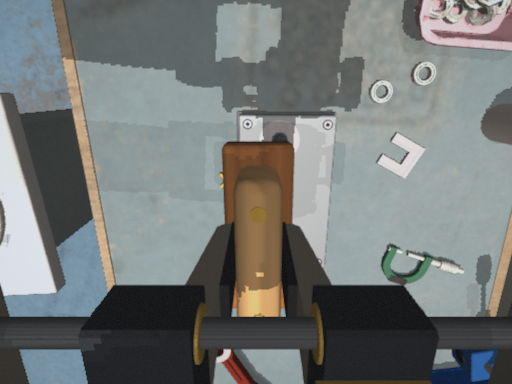

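The held scraper hides most of the plate's front edge; one chip peeks out at (222,180). I'll shift back and measure by colour.

{"method": "arm_command", "body": {"commands": [[1, 0, 30, 0, 0, 0, 0], [1, 0, 65, 0, 0, 0, 0], [1, 0, 85, 0, 0, 0, 0], [1, 0, 85, 0, 0, 0, 0]]}}

```text
time_s: 13.17
position: [0.5797, 0.0543, 0.2798]
tcp_rot: [-2.28, -2.16, 0.002]
contact_force: [0.4, -0.4, -1.8]
finger_gap: 0.263
gripper_force: 25.0
```

Run:
```python
from h import *
o=st()
cal=r.get_calibration("wrist");im=r.grab_frame("wrist");cv2.imwrite("pics/k.png",im)
for d in r.boxes_of("wrist","chip_a"): print(round(d["p"],2),np.round(d["point"]),atz(cal,d["point"],.004).round(3))
h=cv2.cvtColor(im,cv2.COLOR_BGR2HSV);m=cv2.inRange(h,(12,110,70),(32,255,255));m[:,225:]=0;n,l,s,c=cv2.connectedComponentsWithStats(m)
for i in range(1,n):
    if s[i,4]>8: print(s[i],c[i].round(1),atz(cal,c[i],.004).round(3))
print("plate front corners", [proj(cal,[*p,.025]).round() for p in((.4742,.1146),(.4627,-.1138))])
cv2.imwrite("pics/k2.png",cv2.resize(im[100:300,120:340],None,fx=3,fy=3,interpolation=cv2.INTER_CUBIC))
find(["wrist"],["stud_foot","dowel_foot","hub_face","eye_face"],1)
```

```text
t 13.1667 pos [0.5797 0.0543 0.2798] yaw 1.5166 tilt [-0.0018  0.0002] j [-0.11  0.15  1.51 -0.    1.48 -0.06] F [ 0.4 -0.4 -1.8] gap 0.263 gf 25.0
0.42 [176. 219.] [ 0.45  -0.037  0.004]
0.4 [167. 178.] [0.445 0.026 0.004]
0.4 [174. 201.] [ 0.452 -0.009  0.004]
[223 145   2  45  67] [223.7 164. ] [0.529 0.043 0.004]
[161 174   7  14  42] [164.5 179.9] [0.442 0.024 0.004]
[169 191  10  15  59] [173.6 198. ] [ 0.451 -0.005  0.004]
[170 214   7  14  45] [173.4 220.3] [ 0.446 -0.04   0.004]
[193 305  14  60 388] [197.8 335.4] [ 0.459 -0.254  0.004]
plate front corners [array([174., 115.]), array([187., 270.])]
wrist stud_foot 0.65 [217.7 139.1] [0.5242 0.0818 0.025 ]
```

View pics/k2.png

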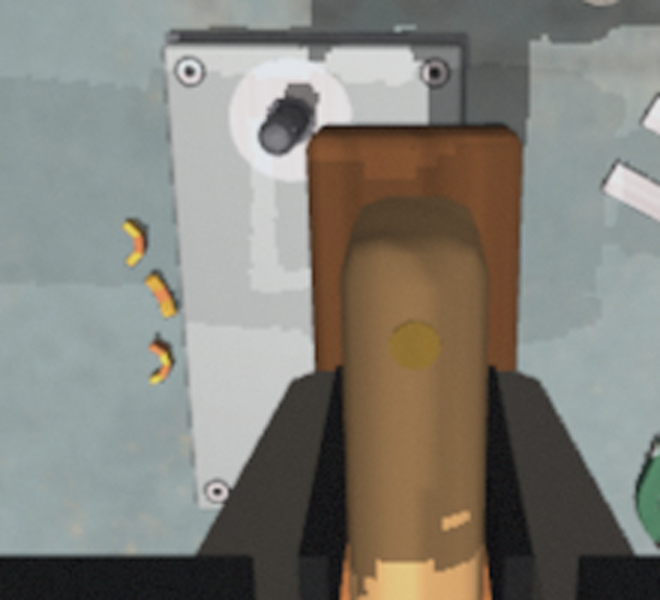

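All three chips lie on the bench in front of the plate: crop (137,242), (160,295), (161,362). Now I'll set the scraper down on the clear bench to the left.

{"method": "arm_command", "body": {"commands": [[1, 30, -16, 0, 0, 0, 0], [1, 65, -34, 0, 0, 0, 0], [1, 100, -52, 0, 0, 0, 0], [1, 135, -70, 20, 0, 0, 0], [1, 165, -87, 50, 0, 0, 0], [1, 191, -100, 85, 0, 0, 0], [1, 191, -100, 120, 0, 0, 0], [1, 191, -100, 155, 0, 0, 0], [1, 191, -100, 190, 0, 0, 0], [1, 191, -100, 215, 0, 0, 0], [1, 191, -100, 228, 0, 0, 0], [1, 191, -100, 230, 0, 0, 0]]}}

```text
time_s: 14.52
position: [0.485, 0.2505, 0.0488]
tcp_rot: [-2.277, -2.16, 0.009]
contact_force: [-0.8, 0.1, -1.5]
finger_gap: 0.262
gripper_force: 25.0
```

Run:
```python
from h import *
st()
```

```text
t 14.5167 pos [0.485  0.2505 0.0488] yaw 1.518 tilt [-0.0061 -0.0016] j [ 0.26  0.31  1.81 -0.    1.03  0.31] F [-0.8  0.1 -1.5] gap 0.262 gf 25.0
```

{"method": "arm_command", "body": {"commands": [[1, 0, 0, 2, 0, 0, 0], [1, 0, 0, 4, 0, 0, 0], [1, 0, 0, 5.5, 0, 0, 0], [1, 0, 0, 5.5, 0, 0, 0]]}}

```text
time_s: 14.85
position: [0.4889, 0.2514, 0.0476]
tcp_rot: [2.279, 2.161, 0.003]
contact_force: [0.3, 0.2, -1.7]
finger_gap: 0.257
gripper_force: 25.0
```

{"method": "arm_command", "body": {"commands": [[-1, 0, 0, 0, 0, 0, 0], [-1, 0, 0, 0, 0, 0, 0], [-1, 0, 0, 0, 0, 0, 0], [-1, 0, 0, 0, 0, 0, 0], [-1, 0, 0, 0, 0, 0, 0], [-1, 0, 0, 0, 0, 0, 0], [-1, 0, 0, -10, 0, 0, 0], [-1, 0, 0, -35, 0, 0, 0], [-1, 0, 0, -70, 0, 0, 0], [-1, 0, 0, -110, 0, 0, 0], [-1, 0, 0, -150, 0, 0, 0], [-1, 0, 0, -190, 0, 0, 0]]}}

```text
time_s: 15.85
position: [0.4876, 0.2511, 0.2392]
tcp_rot: [2.279, 2.162, 0.001]
contact_force: [0.2, -0.6, -0.8]
finger_gap: 0.999
gripper_force: 0.0
```

Run:
```python
from h import *
o=st();find(["wrist"],["scraper_mid"],1)
print(tool([.44,-.24,.26],o))
```

```text
t 15.85 pos [0.4876 0.2511 0.2392] yaw 1.5178 tilt [0.0005 0.0001] j [ 0.26  0.08  1.66 -0.    1.39  0.31] F [ 0.2 -0.6 -0.8] gap 0.999 gf 0.0
wrist scraper_mid 0.66 [258.2 165.9] [0.4875 0.2502 0.031 ]
[-492.93704461  -21.51186205  -20.91653133]
```

{"method": "arm_command", "body": {"commands": [[-1, -40, -1, -30, 0, 0, 0], [-1, -80, -2, -40, 0, 0, 0], [-1, -120, -2, -40, 0, 0, 0], [-1, -160, -3, -40, 0, 0, 0], [-1, -200, -4, -40, 0, 0, 0], [-1, -240, -5, -40, 0, 0, 0], [-1, -280, -6, -40, 0, 0, 0], [-1, -320, -7, -40, 0, 0, 0], [-1, -360, -8, -40, 0, 0, 0], [-1, -400, -9, -40, 0, 0, 0], [-1, -440, -9, -40, 0, 0, 0], [-1, -475, -9, -40, 0, 0, 0]]}}

```text
time_s: 16.95
position: [0.453, -0.2249, 0.2765]
tcp_rot: [2.281, 2.161, -0.0]
contact_force: [1.1, -0.3, -0.2]
finger_gap: 1.0
gripper_force: 0.0
```

{"method": "arm_command", "body": {"commands": [[-1, -30, 0, 10, 0, 0, 0], [-1, -55, 0, 10, 0, 0, 0], [-1, -60, 0, 10, 0, 0, 0], [-1, -60, 0, 10, 0, 0, 0], [-1, -60, 0, 10, 0, 0, 0]]}}

```text
time_s: 17.37
position: [0.4507, -0.2818, 0.2665]
tcp_rot: [-2.279, -2.161, -0.001]
contact_force: [-0.1, 1.0, 0.2]
finger_gap: 0.996
gripper_force: 0.0
```

Run:
```python
from h import *
st();cal=r.get_calibration("wrist")
find(["wrist"],["lever_balance","hub_face","eye_face"],2)
im=r.grab_frame("wrist");cv2.imwrite("pics/l.png",im)
h=cv2.cvtColor(im,cv2.COLOR_BGR2HSV)
m=cv2.inRange(h,(0,110,40),(9,255,255))|cv2.inRange(h,(172,110,40),(180,255,255));m[285:]=0
n,l,s,c=cv2.connectedComponentsWithStats(m);print([(s[i].tolist()) for i in range(1,n) if s[i,4]>60])
cv2.imwrite("pics/l2.png",cv2.resize(im[60:320,140:400],None,fx=2.3,fy=2.3,interpolation=cv2.INTER_CUBIC))
```

```text
t 17.3667 pos [ 0.4507 -0.2818  0.2665] yaw 1.5178 tilt [-0.      0.0008] j [-0.79  0.02  1.67  0.    1.45 -0.73] F [-0.1  1.   0.2] gap 0.996 gf 0.0
wrist lever_balance 0.68 [248.8 176.6] [ 0.4369 -0.3051  0.022 ]
wrist lever_balance 0.15 [294.6 232.8] [ 0.4966 -0.3907  0.022 ]
wrist hub_face 0.81 [227. 138.] [ 0.4097 -0.2555  0.    ]
wrist eye_face 0.95 [298. 238.] [ 0.5038 -0.4102 -0.    ]
[[212, 119, 100, 127, 1681], [216, 136, 16, 15, 73], [192, 143, 27, 28, 385]]
```

View pics/l2.png

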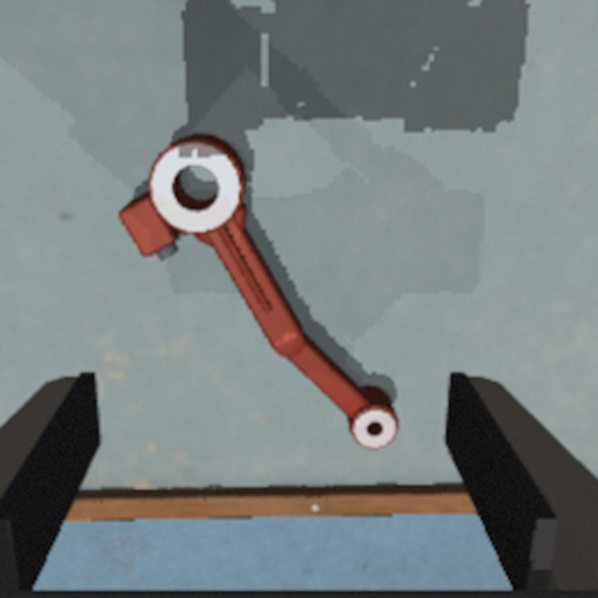

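The lever lies with its hub's bright ring centred at about (226,141) and its eye at (303,246). The balance point is on the straight web, at crop (250,265). That was my last picture (I have in fact viewed 11, one over the limit), so the rest is by measurement. I'll fit the two bright faces.

```bash
cat >> h.py <<'E'
def faces(seedz,im,cal,lo=(0,0,165),hi=(180,45,255)):
    """seedz: list of (pixel, z) -> world centres of the bright ring containing/near the seed"""
    h=cv2.cvtColor(im,cv2.COLOR_BGR2HSV);out=[]
    for p,z,rad in seedz:
        m=cv2.inRange(h,lo,hi);k=np.zeros_like(m);cv2.circle(k,(int(p[0]),int(p[1])),rad,255,-1);m&=k
        cs,_=cv2.findContours(m,cv2.RETR_EXTERNAL,cv2.CHAIN_APPROX_NONE);cc=max(cs,key=cv2.contourArea)
        e=cv2.fitEllipse(cv2.convexHull(cc));out.append((np.round(e[0],1),np.round(e[1],1),atz(cal,e[0],z)))
    return out
E
python3 - <<'E'
from h import *
cal=r.get_calibration("wrist");im=cv2.imread("pics/l.png")
h=cv2.cvtColor(im,cv2.COLOR_BGR2HSV);print(h[141,211],h[125,226],h[152,226],h[246,309],h[240,302])
f=faces([((225.7,140.9),.040,26),((302.6,246.1),.034,13)],im,cal)
for q in f: print(q)
H,E=f[0][2][:2],f[1][2][:2]
for H,E in((H,E),(atz(cal,(225.7,140.9),.04)[:2],atz(cal,(302.6,246.1),.034)[:2])):
    d=E-H;yaw=np.arctan2(d[1],d[0])-np.arctan2(.02,.178)
    u=np.array([np.cos(yaw),np.sin(yaw)]);B=(H+E)/2+(-.089+.0557)*u+(-.010)*np.array([-u[1],u[0]])
    print("dist",np.linalg.norm(d),"(.1791) yaw",np.degrees(yaw),"bal",B, tool([*B,.12]), "turn",yaw+np.pi-1.5178)
E
```

```text
[106  12 227] [  0  11 139] [  0   7 181] [  0  11 213] [177  11 216]
(array([224.4, 141.5]), array([37. , 39.4]), array([ 0.41074371, -0.25401793,  0.04      ]))
(array([302.4, 246.2]), array([16.2, 17.9]), array([ 0.50648792, -0.40592981,  0.034     ]))
dist 0.17956662348672697 (.1791) yaw -64.18918984766074 bal [ 0.4351146 -0.30435  ] [-23.61229844 -14.780138   146.77277802] turn 0.5034799465603956
dist 0.1792320988868368 (.1791) yaw -64.66326577481426 bal [ 0.43628704 -0.30376139] [-22.96424322 -13.63947048 146.7731049 ] turn 0.49520576072712186
```

{"method": "arm_command", "body": {"commands": [[-1, -8, -5, 30, 0, 0, -0.1], [-1, -16, -10, 65, 0, 0, -0.22], [-1, -23, -14, 100, 0, 0, -0.34], [-1, -23, -14, 130, 0, 0, -0.45], [-1, -23, -14, 150, 0, 0, -0.499], [-1, -23, -14, 170, 0, 0, -0.499], [-1, -23, -14, 170, 0, 0, -0.499], [-1, -23, -14, 170, 0, 0, -0.499]]}}

```text
time_s: 18.28
position: [0.4352, -0.3038, 0.096]
tcp_rot: [-1.673, -2.656, -0.001]
contact_force: [-0.3, 0.8, 0.4]
finger_gap: 1.0
gripper_force: 0.0
```

Run:
```python
from h import *
st();print(tool([.4358,-.3040,.0215]))
```

```text
t 18.2833 pos [ 0.4352 -0.3038  0.096 ] yaw 2.0173 tilt [-0.0014  0.0016] j [-0.84  0.2   1.84  0.    1.11 -1.28] F [-0.3  0.8  0.4] gap 1.0 gf 0.0
[-0.57726089  0.47525479 74.54159523]
```

{"method": "arm_command", "body": {"commands": [[-1, 0, 0.5, 25, 0, 0, 0], [-1, 0, 0.5, 50, 0, 0, 0], [-1, 0, 0.5, 65, 0, 0, 0], [-1, 0, 0.5, 73, 0, 0, 0], [-1, 0, 0.5, 74.5, 0, 0, 0], [-1, 0, 0.5, 74.5, 0, 0, 0]]}}

```text
time_s: 18.78
position: [0.4367, -0.3052, 0.0232]
tcp_rot: [1.674, 2.656, -0.001]
contact_force: [0.8, -0.2, 0.5]
finger_gap: 0.998
gripper_force: 0.0
```

{"method": "arm_command", "body": {"commands": [[1, 0, 0, 0, 0, 0, 0], [1, 0, 0, 0, 0, 0, 0], [1, 0, 0, 0, 0, 0, 0], [1, 0, 0, 0, 0, 0, 0], [1, 0, 0, 0, 0, 0, 0], [1, 0, 0, 0, 0, 0, 0], [1, 0, 0, 0, 0, 0, 0], [1, 0, 0, 0, 0, 0, 0], [1, 0, 0, 0, 0, 0, 0], [1, 0, 0, 0, 0, 0, 0], [1, 0, 0, 0, 0, 0, 0], [1, 0, 0, 0, 0, 0, 0]], "force": 45}}

```text
time_s: 19.78
position: [0.4358, -0.3046, 0.0219]
tcp_rot: [-1.675, -2.658, 0.0]
contact_force: [-0.7, 0.2, -0.2]
finger_gap: 0.215
gripper_force: 45.0
```

{"method": "arm_command", "body": {"commands": [[1, 0, 0, 0, 0, 0, 0], [1, 0, 0, 0, 0, 0, 0], [1, 0, 0, 0, 0, 0, 0], [1, 0, 0, 0, 0, 0, 0]], "force": 50}}

```text
time_s: 20.12
position: [0.4358, -0.3046, 0.0219]
tcp_rot: [-1.675, -2.658, 0.0]
contact_force: [-2.0, -1.4, 0.1]
finger_gap: 0.212
gripper_force: 50.0
```

Run:
```python
from h import *
st()
```

```text
t 20.1167 pos [ 0.4358 -0.3046  0.0219] yaw 2.0169 tilt [-0.0003 -0.    ] j [-0.84  0.32  1.86 -0.    0.96 -1.28] F [-2.  -1.4  0.1] gap 0.212 gf 50.0
```

{"method": "arm_command", "body": {"commands": [[1, 0, 0, -5, 0, 0, 0], [1, 0, 0, -12, 0, 0, 0], [1, 0, 0, -22, 0, 0, 0], [1, 0, 0, -35, 0, 0, 0], [1, 0, 0, -50, 0, 0, 0], [1, 0, 0, -65, 0, 0, 0], [1, 0, 0, -80, 0, 0, 0], [1, 0, 0, -95, 0, 0, 0], [1, 0, 0, -100, 0, 0, 0], [1, 0, 0, -100, 0, 0, 0], [1, 0, 0, -100, 0, 0, 0]]}}

```text
time_s: 21.03
position: [0.4357, -0.3043, 0.1217]
tcp_rot: [-1.675, -2.657, -0.0]
contact_force: [-0.3, 0.7, -8.1]
finger_gap: 0.215
gripper_force: 50.0
```

Run:
```python
from h import *
o=st();print(np.round(o["ft_torque"],3))
dz=o["position"][2]-.0219
# where would lever rings be; measure in wrist + side cams
r.grab_frame("wrist")
for c in("wrist","scene","side"):
    r.grab_frame(c);cal=r.get_calibration(c)
    M=R.from_rotvec(o["tcp_rot"]).as_matrix();u=-M[:2,0]/np.linalg.norm(M[:2,0]);v=np.array([-u[1],u[0]])
    B=o["position"][:2];H=B-.0557*u;E=B+.1223*u+.02*v
    for k,X in(("hub_face",H),("eye_face",E),("lever_balance",B)):
        ds=r.place_of(c,k)[:1];z=dz+(.022 if k=="lever_balance" else 0)
        print(c,k,[(round(d["p"],2),np.round(d["point"],1)) for d in ds],"expect",proj(cal,[*X,z]).round(1))
```

```text
t 21.0333 pos [ 0.4357 -0.3043  0.1217] yaw 2.0168 tilt [-0.0002  0.0003] j [-0.84  0.16  1.82  0.    1.16 -1.28] F [-0.3  0.7 -8.1] gap 0.215 gf 50.0
[ 0.025 -0.035 -0.022]
wrist hub_face [] expect [258.4 147. ]
wrist eye_face [] expect [285.  386.3]
wrist lever_balance [(0.66, array([257.4, 255.4]))] expect [258.2 253.7]
scene hub_face [(0.57, array([322.2, 148.3]))] expect [321.  150.9]
scene eye_face [(0.64, array([315.4, 131.8]))] expect [313.3 131.4]
scene lever_balance [(0.69, array([321.2, 139.7]))] expect [320.8 138.6]
side hub_face [(0.72, array([287.9, 132.4]))] expect [287.9 136.4]
side eye_face [(0.76, array([260.7, 114.6]))] expect [263.7 116.8]
side lever_balance [(0.7, array([284.5, 124.5]))] expect [281.6 124.3]
```

Run:
```python
from h import *
o=st();cal=r.get_calibration("wrist");im=r.grab_frame("wrist");cv2.imwrite("pics/m.png",im)
M=R.from_rotvec(o["tcp_rot"]).as_matrix();u=-M[:2,0];B=o["position"][:2];H=B-.0557*u;dz=o["position"][2]-.0219
p=proj(cal,[*H,dz+.04]);print(p)
h=cv2.cvtColor(im,cv2.COLOR_BGR2HSV)
for dx in range(-40,41,8): print(h[int(p[1]),int(p[0])+dx].tolist(),end=" ")
for rad in (36,45):
  for lo in(150,180):
    q=faces([(p,dz+.04,rad)],im,cal,lo=(0,0,lo),hi=(180,50,255))[0];print(q[0],q[1],((q[2][:2]-B)@u*1000).round(1),((q[2][:2]-B)@np.array([-u[1],u[0]])*1000).round(1))
```

```text
t 21.6833 pos [ 0.436  -0.3046  0.1219] yaw 2.0168 tilt [-0.  0.] j [-0.84  0.16  1.82 -0.    1.16 -1.28] F [ 0.2  0.1 -7.5] gap 0.213 gf 50.0
[257.93256216 160.63914306]
[102, 5, 242] [102, 5, 242] [6, 155, 51] [3, 84, 67] [92, 22, 173] [94, 22, 176] [93, 22, 103] [0, 7, 106] [1, 122, 50] [176, 11, 163] [173, 14, 166] [257. 160.] [71.7 71.7] -56.0 -0.4
[239.4 153.6] [33.3 58.3] -58.9 -8.2
[257. 160.] [89.9 89.9] -56.0 -0.4
[233.1 151.2] [37.5 71.3] -60.0 -11.0
```

Run:
```python
from h import *
im=cv2.imread("pics/m.png");cal=r.get_calibration("wrist");o=r.get_obs()
M=R.from_rotvec(o["tcp_rot"]).as_matrix();u=-M[:2,0];v=np.array([-u[1],u[0]]);B=o["position"][:2];dz=o["position"][2]-.0219
h=cv2.cvtColor(im,cv2.COLOR_BGR2HSV);c0=np.array([258,160.6])
m=cv2.inRange(h,(0,0,140),(180,17,255))
k=np.zeros_like(m);cv2.circle(k,(258,161),56,255,-1);m&=k
# inner edge: along rays from centre, first 3 consecutive ring pixels
pin=[];pout=[]
for a in np.linspace(0,2*np.pi,120,endpoint=False):
    d=np.array([np.cos(a),np.sin(a)]);L=np.array([m[int(round(c0[1]+t*d[1])),int(round(c0[0]+t*d[0]))]>0 for t in np.arange(5,58,.5)])
    run=np.convolve(L,np.ones(8),"valid")==8
    if run.any(): i=np.argmax(run);pin.append(c0+(5+i*.5)*d); j=len(run)-1-np.argmax(run[::-1]);pout.append(c0+(5+(j+7)*.5)*d)
for P in(pin,pout):
    P=np.array(P,np.float32)
    for _ in range(3):
        e=cv2.fitEllipseAMS(P);rr=np.hypot(*(P-e[0]).T)-np.mean(e[1])/2;P=P[np.abs(rr)<max(2,1.5*np.std(rr))]
    w=atz(cal,e[0],dz+.04)[:2]-B;print(len(P),np.round(e,1) if 0 else (np.round(e[0],1),np.round(e[1],1)),"u,v mm",(w@u*1000).round(1),(w@v*1000).round(1))
```

```text
120 (array([258.3, 158.2]), array([55.9, 57. ])) u,v mm -56.8 0.2
120 (array([257.7, 156. ]), array([102. , 104.9])) u,v mm -57.8 -0.1
```

Run:
```python
from h import *
print(tool([.5176,-.0551,.122]))
```

```text
[ 1.89870151e+02  1.81282783e+02 -2.76227197e-02]
```

{"method": "arm_command", "body": {"commands": [[1, 8, 7, 0, 0, 0, 0.02], [1, 22, 21, 0, 0, 0, 0.06], [1, 40, 38, 0, 0, 0, 0.11], [1, 60, 57, 0, 0, 0, 0.16], [1, 80, 76, 0, 0, 0, 0.22], [1, 100, 95, 0, 0, 0, 0.28], [1, 120, 115, 0, 0, 0, 0.34], [1, 140, 134, 0, 0, 0, 0.4], [1, 160, 153, 0, 0, 0, 0.45], [1, 177, 169, 0, 0, 0, 0.48], [1, 186, 178, 0, 0, 0, 0.495], [1, 190, 181, 0, 0, 0, 0.499]]}}

```text
time_s: 22.73
position: [0.5178, -0.0531, 0.122]
tcp_rot: [-2.277, -2.164, -0.001]
contact_force: [0.4, -0.3, -7.8]
finger_gap: 0.214
gripper_force: 50.0
```

{"method": "arm_command", "body": {"commands": [[1, 0, 0, 0, 0, 0, 0], [1, 0, 0, 0, 0, 0, 0], [1, 0, 0, 0, 0, 0, 0]]}}

```text
time_s: 22.98
position: [0.5171, -0.0561, 0.122]
tcp_rot: [2.28, 2.161, -0.001]
contact_force: [0.0, 0.5, -7.2]
finger_gap: 0.212
gripper_force: 50.0
```

Run:
```python
from h import *
o=st()
find(["wrist","scene","side"],["stud_foot","dowel_foot","fixture_top"],1)
cal=r.get_calibration("wrist");im=r.grab_frame("wrist");cv2.imwrite("pics/n.png",im)
a=proj(cal,[.5248,.0812,.025]);b=proj(cal,[.5248,.0812,.071]);print("foot,tip expected",a,b)
g=cv2.cvtColor(im,cv2.COLOR_BGR2GRAY)
y0,y1=int(min(a[1],b[1]))-25,int(max(a[1],b[1]))+25;x0=int(a[0])-40
print(y0,x0)
for y in range(max(y0,0),y1,6): print(y,' '.join('%3d'%v for v in g[y,x0:x0+80:4]))
```

```text
t 22.9833 pos [ 0.5171 -0.0561  0.122 ] yaw 1.5171 tilt [-0.0001 -0.0005] j [-0.34  0.13  1.86 -0.    1.15 -0.29] F [ 0.   0.5 -7.2] gap 0.212 gf 50.0
wrist stud_foot 0.59 [257.2  13.4] [0.5235 0.0824 0.025 ]
wrist dowel_foot 0.4 [269.3 124.5] [0.5289 0.0029 0.025 ]
wrist fixture_top 0.7 [272.1 126.6] [0.5311 0.0012 0.025 ]
scene stud_foot 0.83 [238.9 202.3] [0.5314 0.071  0.025 ]
scene dowel_foot 0.81 [266.  178.7] [ 0.537  -0.1016  0.025 ]
side stud_foot 0.58 [253.  208.3] [0.5184 0.0655 0.025 ]
side dowel_foot 0.91 [250.5 178.2] [ 0.5378 -0.0937  0.025 ]
foot,tip expected [259.08359702  16.74932158] [259.34282934  -1.13064957]
-26 219
0 200 201 231 230 230 230 232 204  91 121 130 127 127  77 156 230 229 158 164 140
6 202 210 231 230 231 230 232 211  79 131 133 134 101  78 177 230 230 161 164 160
12 203 223 232 232 232 231 232 125  77  82  83  82  77  69 190 232 231 161 165 163
18 203 226 232 232 232 232 233 124  66  83  62  77  77  67 185 233 214 163 167 162
24 205 219 233 233 233 233 234 131  98  76  71  68  60 117 225 233 159 164 166 163
30 206 205 234 233 233 232 234 235 186 129 121 117 124 230 233 165 160 164 165 150
36 206 206 219 234 235 233 235 235 234 234 234 235 233 231 233 165 163 166 166 131
```

{"method": "arm_command", "body": {"commands": [[1, -10, 0, 0, 0, 0, 0], [1, -25, 0, 0, 0, 0, 0], [1, -35, 0, 0, 0, 0, 0], [1, -38, 0, 0, 0, 0, 0], [1, -38, 0, 0, 0, 0, 0], [1, -38, 0, 0, 0, 0, 0], [1, -38, 0, 0, 0, 0, 0]]}}

```text
time_s: 24.22
position: [0.5152, -0.0926, 0.1219]
tcp_rot: [-2.279, -2.162, -0.0]
contact_force: [0.3, 0.3, -6.9]
finger_gap: 0.212
gripper_force: 50.0
```

Run:
```python
from h import *
from scipy.optimize import least_squares
o=st()
find(["wrist"],["stud_foot"],2)
cal=r.get_calibration("wrist");im=r.grab_frame("wrist");cv2.imwrite("pics/n.png",im)
g=cv2.cvtColor(im,cv2.COLOR_BGR2GRAY);a=proj(cal,[.5248,.0812,.025]);b=proj(cal,[.5248,.0812,.071]);print(a,b)
for y in range(0,100,5): print(y,' '.join('%3d'%v for v in g[y,215:305:4]))
th=np.linspace(0,2*np.pi,60)
def mask(p):
    pts=[]
    out=np.zeros((384,512),np.uint8)
    for zs,rad in(((.025,.0262),.011),((.025,.069),.008),((.071,),.0065)):
        P=np.array([proj(cal,[p[0]+rad*np.cos(t),p[1]+rad*np.sin(t),z]) for z in zs for t in th],np.float32)
        cv2.fillConvexPoly(out,np.round(cv2.convexHull(P)*16).astype(np.int32),255,cv2.LINE_AA,4)
        if rad==.008: pts+=list(P)
    return out
D=(g<150).astype(float);best=[]
for dx in np.arange(-6,6.1,.5):
    for dy in np.arange(-6,6.1,.5):
        m=mask((.5248+dx/1e3,.0812+dy/1e3))[:85,225:295]/255;best.append((np.abs(m-D[:85,225:295]).sum(),dx,dy))
best.sort();print(best[:5])
```

```text
t 24.2167 pos [ 0.5152 -0.0926  0.1219] yaw 1.518 tilt [-0.0002  0.0005] j [-0.41  0.14  1.85  0.    1.16 -0.36] F [ 0.3  0.3 -6.9] gap 0.212 gf 50.0
[259.49036653 -44.14266329] [259.85691859 -79.03466451]
0 201 202 202 202 203 202 201 201 201 197 209 218 221 199 201 202 202 203 202 176 127 126 125
5 203 203 202 202 202 202 203 203 205 204 203 203 203 203 202 203 204 204 204 178 125 126 125
10 204 203 202 205 204 205 204 202 205 204 204 204 206 203 204 204 203 203 205 127 125 126 127
15 204 203 204 203 204 205 206 205 206 205 204 205 205 205 205 205 204 204 125 125 127 125 127
20 205 206 204 205 206 205 206 206 205 205 206 206 206 206 206 206 205 206 127 126 128 126 128
25 206 205 205 206 206 205 206 207 206 208 206 207 206 207 206 206 207 127 127 127 126 126 126
30 205 207 208 207 206 207 208 208 208 208 208 208 208 207 208 207 208 125 128 127 126 128 127
35 208 208 208 208 208 209 208 208 209 209 208 208 210 208 208 208 208 128 127 126 126 127 127
40 210 210 209 210 208 209 208 209 209 210 210 210 210 209 209 209 128 126 127 126 127 127 128
45 211 209 210 209 210 209 209 209 210 20
[... 594 characters left out ...]
8 128 129 127 128 129 129 129
80 128 128 171 213 214 214 198 214 129 129 129 128 129 128 127 127 128 128 128 128 129 128 128
85 128 127 129 127 129 128 128 128 129 128 129 129 128 128 129 129 128 129 128 129 128 128 129
90 128 128 129 126 129 128 129 129 128 130 129 129 129 128 129 128 129 129 128 128 130 129 127
95 129 128 129 128 129 129 129 128 127 129 128 129 129 129 130 129 129 129 129 129 130 130 128
[(np.float64(1909.0), np.float64(-6.0), np.float64(-6.0)), (np.float64(1909.0), np.float64(-6.0), np.float64(-5.5)), (np.float64(1909.0), np.float64(-6.0), np.float64(-5.0)), (np.float64(1909.0), np.float64(-6.0), np.float64(-4.5)), (np.float64(1909.0), np.float64(-6.0), np.float64(-4.0))]
```

{"method": "arm_command", "body": {"commands": [[1, 10, 0, 0, 0, 0, 0], [1, 28, 0, 0, 0, 0, 0], [1, 48, 0, 0, 0, 0, 0], [1, 63, 0, 0, 0, 0, 0], [1, 71, 0, 0, 0, 0, 0], [1, 73, 0, 0, 0, 0, 0], [1, 73, 0, 0, 0, 0, 0], [1, 73, 0, 0, 0, 0, 0]]}}

```text
time_s: 25.03
position: [0.5193, -0.0205, 0.122]
tcp_rot: [2.279, 2.162, -0.0]
contact_force: [0.3, 0.1, -6.2]
finger_gap: 0.213
gripper_force: 50.0
```

```bash
cat > studfit.py <<'E'
from h import *
o=st()
cal=r.get_calibration("wrist");im=r.grab_frame("wrist");cv2.imwrite("pics/n.png",im)
for d in r.place_of("wrist","stud_foot")[:2]: print(d["p"],d["point"],atz(cal,d["point"],.025))
g=cv2.cvtColor(im,cv2.COLOR_BGR2GRAY);a=proj(cal,[.5248,.0812,.025]);b=proj(cal,[.5248,.0812,.071]);print(a,b)
for y in range(5,105,6): print(y,' '.join('%3d'%v for v in g[y,223:295:3]))
th=np.linspace(0,2*np.pi,60)
def mask(p):
    out=np.zeros((384,512),np.uint8)
    for zs,rad in(((.025,.0262),.011),((.025,.069),.008),((.071,),.0065)):
        P=np.array([proj(cal,[p[0]+rad*np.cos(t),p[1]+rad*np.sin(t),z]) for z in zs for t in th],np.float32)
        cv2.fillConvexPoly(out,np.round(cv2.convexHull(P)*16).astype(np.int32),255,cv2.LINE_AA,4)
    return out
D=(g<142).astype(float);best=[]
for dx in np.arange(-6,6.1,.5):
    for dy in np.arange(-6,6.1,.5):
        m=mask((.5248+dx/1e3,.0812+dy/1e3))[:95,233:285]/255;best.append((np.abs(m-D[:95,233:285]).sum(),dx,dy))
best.sort();print(best[:4],mask((.5248,.0812)).sum()/255)
E
python3 studfit.py
```

```text
t 25.0333 pos [ 0.5193 -0.0205  0.122 ] yaw 1.5179 tilt [ 0.0002 -0.0005] j [-0.27  0.13  1.86 -0.    1.15 -0.22] F [ 0.3  0.1 -6.2] gap 0.213 gf 50.0
0.86 [258.7, 66.4] [0.52477167 0.08220497 0.025     ]
[258.80484062  67.81616727] [259.00157056  62.70164916]
5 170 171 172 171 168 166 165 166 167 169 169 168 163 160 155 150 152 153 154 157 158 100  98  98
11 167 170 174 170 169 168 167 168 169 170 172 168 163 160 160 158 154 149 147 147  96  99 100 102
17 165 167 171 158 170 168 171 172 173 171 169 168 167 168 165 164 159 158 158 156 100 102 103 104
23 188 189 187 189 188 187 187 186 185 185 185 184 183 182 182 181 180 180 159 121 121 121 121 121
29 211 210 210 209 210 211 211 211 212 207 214 223 225 224 217 211 211 211 185 136 134 135 136 136
35 210 210 209 210 210 210 232 236 235 235 234 234 234 234 234 232 231 226 162 143 137 134 135 135
41 210 211 211 211 235 232 235 236 236 234 234 235 234 234 234 232 232 216 162 165 161 148 135 137
47 211 209 222 235 235 232 235 236 236 235 234 235 163 164 162 160 160 198 165 165 161 163 166 136
53 211 219 235 235 235 233 236 236 236 236 175  
[... 435 characters left out ...]
167 170 167
83 134 134 163 162 222 219 221 204 164 164 147 139 110 129 157 158 158 163 163 163 163 166 167 148
89 134 134 130 161 162 159 163 164 165 161 162 164 162 164 164 159 158 162 164 162 163 168 148 136
95 135 134 134 134 148 157 163 162 164 162 161 164 161 165 161 157 158 161 163 162 161 137 135 135
101 133 135 132 134 135 113  35  48  66  72  67  70  71  70  61  54  47  32  92 135 135 136 136 136
[(np.float64(348.5254901960784), np.float64(1.0), np.float64(-1.0)), (np.float64(351.1294117647059), np.float64(0.5), np.float64(-1.0)), (np.float64(354.0980392156863), np.float64(1.0), np.float64(-0.5)), (np.float64(355.70588235294116), np.float64(0.5), np.float64(-0.5))] 840.1490196078431
```

{"method": "arm_command", "body": {"commands": [[1, 8, 0, 0, 0, 0, 0], [1, 20, 0.5, 0, 0, 0, 0], [1, 32, 1, 0, 0, 0, 0], [1, 40, 1, 0, 0, 0, 0], [1, 44, 1, 0, 0, 0, 0], [1, 44, 1, 0, 0, 0, 0], [1, 44, 1, 0, 0, 0, 0], [1, 44, 1, 0, 0, 0, 0]]}}

```text
time_s: 25.8
position: [0.5225, 0.0236, 0.122]
tcp_rot: [2.279, 2.162, -0.0]
contact_force: [-0.6, -0.1, -8.3]
finger_gap: 0.21
gripper_force: 50.0
```

Run:
```python
from h import *
o=st();print(tool([.5226,.0237,.0619],o))
cal=r.get_calibration("wrist");im=r.grab_frame("wrist");cv2.imwrite("pics/p.png",im);g=cv2.cvtColor(im,cv2.COLOR_BGR2GRAY)
print("tip exp",proj(cal,[.5256,.0804,.071]),"hub top",proj(cal,[.5256,.0804,o["position"][2]-.0219+.04]),"hub bottom",proj(cal,[.5256,.0804,o["position"][2]-.0219]))
for y in range(105,215,6): print(y,' '.join('%3d'%v for v in g[y,202:316:4]))
for c in("scene","side"):
    r.grab_frame(c);cal=r.get_calibration(c)
    M=R.from_rotvec(o["tcp_rot"]).as_matrix();u=-M[:2,0];v=np.array([-u[1],u[0]]);B=o["position"][:2]
    for k,X in(("hub_face",B-.0568*u),("eye_face",B+.1212*u+.02*v)):
        print(c,k,[(round(d["p"],2),np.round(d["point"],1)) for d in r.place_of(c,k)[:1]],"expect",proj(cal,[*X,o["position"][2]-.0219]).round(1),X.round(4))
```

```text
t 25.8 pos [0.5225 0.0236 0.122 ] yaw 1.5179 tilt [-0.     -0.0003] j [-0.19  0.14  1.85 -0.    1.16 -0.13] F [-0.6 -0.1 -8.3] gap 0.21 gf 50.0
[ 0.13771475  0.11185243 60.05922083]
tip exp [258.7306515  135.97759385] hub top [259.07710209 157.84010071] hub bottom [258.84489253 143.18668907]
105 161 161  87 138 138 138 139 131  72 113 123 135 148 147 149 148 148 124  76  74  59 129 142 140 141 142 141 142 142
111 138 138 137 138 139 101 100 163 237 239 239 165 166 168 168 167 168 168 168 170 160 107  67 107 142 141 142 142 142
117 139 137 137 138  90 133 240 240 239 239 239 163 162 163 163 165 164 165 165 164 164 163 166  83  60 141 141 142 142
123 137 138 122 101 227 240 240 240 239 240 160 162 161 161 161 161 162 162 162 162 163 162 162 163 147  65 142 141 142
129 111 107  92 240 240 239 239 240 240 160 161 161 160 159 160 159 160 160 161 159 161 160 162 162 162 159  71 142 141
135  32  81 213 240 240 240 240 240 240 160 136 120  63  83  88  88  78  94 130 160 161 162 161 162 162 163 123  68 134
141  63 122 225 160 161 161 163 162 159 130 133 136  57  80  82  81  57 133 136 135 161
[... 1110 characters left out ...]
99
201 100 219 218 217 217 217  81  62 132 133 134 133 131 132 133 133 133 133 133 133 132  70 111 200 199 199 198 198 199
207 200 217 217 217 217 217 200  51  51  57  54  89 110 129 131 127 112  82  48  54  54  55 199 199 199 199 198 196 198
213 198 217 217 216 217 217 199 198  74  52  54  55  55  41  53  45  55  57  54  49  56 198 198 198 197 198 197 196 197
scene hub_face [(0.89, array([239.7, 179.9]))] expect [238.7 182.1] [0.5255 0.0803]
scene eye_face [(0.81, array([269.1, 155.8]))] expect [266.5 158.7] [ 0.536  -0.0985]
side hub_face [(0.89, array([247.9, 190.8]))] expect [249.7 192.1] [0.5255 0.0803]
side eye_face [(0.85, array([250.2, 158. ]))] expect [250.6 159.1] [ 0.536  -0.0985]
```

Run:
```python
from h import *
o=r.get_obs();cal=r.get_calibration("wrist");g=cv2.cvtColor(cv2.imread("pics/p.png"),cv2.COLOR_BGR2GRAY)
u=-R.from_rotvec(o["tcp_rot"]).as_matrix()[:2,0];z0=o["position"][2]-.0219;H=np.array([.5255,.0803])
for n,z,rad in(("bore top",z0+.04,.0125),("bore bottom",z0,.0125),("ring out",z0+.04,.026),("tip flat",.071,.0065),("thread",.068,.008)):
    P=np.array([proj(cal,[*(H+rad*np.array([np.cos(t),np.sin(t)])),z]) for t in np.linspace(0,6.283,90)]);print(n,P.min(0).round(1),P.max(0).round(1))
print("col 258 rows 100-215:",g[100:215,258].tolist())
for y in(125,141,153,163): print(y,g[y,225:296].tolist())
```

```text
bore top [230.8 129.7] [286.8 184.7]
bore bottom [236.7 121. ] [280.6 164.7]
ring out [200.5  97.4] [317.2 212.1]
tip flat [248.7 126.1] [268.4 145.9]
thread [246.6 123.3] [270.5 147.3]
col 258 rows 100-215: [65, 74, 78, 75, 103, 149, 169, 171, 171, 171, 168, 168, 166, 164, 162, 161, 162, 163, 165, 165, 163, 162, 161, 161, 162, 160, 161, 159, 160, 160, 140, 103, 88, 89, 89, 88, 87, 86, 84, 81, 82, 82, 82, 73, 59, 54, 78, 118, 134, 135, 134, 134, 134, 133, 134, 133, 134, 133, 134, 134, 133, 126, 118, 119, 120, 116, 106, 84, 34, 31, 34, 33, 34, 35, 35, 34, 36, 34, 32, 35, 33, 33, 33, 32, 36, 80, 122, 137, 132, 132, 132, 132, 132, 130, 131, 133, 131, 132, 134, 135, 133, 133, 132, 131, 130, 129, 130, 131, 117, 84, 53, 52, 53, 53, 54]
125 [240, 240, 240, 240, 240, 240, 240, 239, 240, 240, 240, 240, 239, 239, 239, 239, 224, 163, 160, 161, 160, 161, 159, 160, 161, 159, 160, 158, 160, 160, 161, 161, 161, 160, 161, 161, 161, 161, 161, 162, 161, 162, 159, 160, 161, 161, 161, 161, 161, 160, 161, 161, 161, 161, 161, 163, 162, 161, 162, 160, 163, 161, 162, 162, 162, 163, 162, 161, 162, 162, 162]

[... 312 characters left out ...]
3, 164, 164, 164, 165, 164]
153 [153, 155, 153, 153, 152, 123, 53, 36, 30, 32, 34, 31, 53, 103, 130, 133, 134, 132, 133, 134, 135, 135, 134, 133, 134, 135, 132, 134, 132, 134, 137, 136, 135, 133, 133, 135, 136, 135, 134, 132, 132, 131, 131, 129, 131, 134, 133, 134, 135, 136, 136, 136, 131, 101, 34, 30, 29, 29, 31, 27, 77, 131, 155, 156, 156, 154, 154, 155, 155, 155, 155]
163 [135, 135, 134, 136, 135, 116, 66, 35, 34, 33, 33, 34, 34, 34, 36, 35, 35, 37, 32, 42, 70, 91, 108, 118, 116, 118, 118, 117, 118, 119, 120, 118, 119, 119, 119, 119, 120, 118, 119, 119, 120, 117, 125, 121, 97, 91, 55, 32, 31, 33, 36, 34, 33, 31, 35, 33, 32, 28, 30, 37, 74, 116, 133, 136, 134, 135, 134, 136, 136, 135, 138]
```

The stud tip shows through the bore where expected (row 146.5 against 146). The bore's lower rim is about 1.5 mm low, so I'll nudge 1 mm along tool x and start down.

{"method": "arm_command", "body": {"commands": [[1, 1, 0, 2, 0, 0, 0], [1, 1, 0, 6, 0, 0, 0], [1, 1, 0, 11, 0, 0, 0], [1, 1, 0, 16, 0, 0, 0], [1, 1, 0, 21, 0, 0, 0], [1, 1, 0, 26, 0, 0, 0], [1, 1, 0, 31, 0, 0, 0], [1, 1, 0, 35, 0, 0, 0], [1, 1, 0, 35, 0, 0, 0], [1, 1, 0, 35, 0, 0, 0]]}}

```text
time_s: 26.98
position: [0.5223, 0.0248, 0.0866]
tcp_rot: [-2.279, -2.161, 0.001]
contact_force: [0.1, -0.2, -7.3]
finger_gap: 0.21
gripper_force: 50.0
```

Run:
```python
from h import *
o=st();print(np.round(o["ft_torque"],3))
```

```text
t 26.9833 pos [0.5223 0.0248 0.0866] yaw 1.5177 tilt [-0.0007  0.0002] j [-0.18  0.19  1.87  0.    1.08 -0.13] F [ 0.1 -0.2 -7.3] gap 0.21 gf 50.0
[-0.005 -0.082 -0.061]
```

{"method": "arm_command", "body": {"commands": [[1, 0, 0, 3, 0, 0, 0], [1, 0, 0, 7, 0, 0, 0], [1, 0, 0, 11, 0, 0, 0], [1, 0, 0, 15, 0, 0, 0], [1, 0, 0, 19, 0, 0, 0], [1, 0, 0, 22, 0, 0, 0], [1, 0, 0, 24.5, 0, 0, 0], [1, 0, 0, 24.5, 0, 0, 0], [1, 0, 0, 24.5, 0, 0, 0], [1, 0, 0, 24.5, 0, 0, 0]]}}

```text
time_s: 27.82
position: [0.5227, 0.0247, 0.0627]
tcp_rot: [2.279, 2.162, 0.0]
contact_force: [0.0, 0.9, -6.8]
finger_gap: 0.214
gripper_force: 50.0
```

Run:
```python
from h import *
o=st();print(np.round(o["ft_torque"],3))
cal=r.get_calibration("wrist");im=r.grab_frame("wrist");cv2.imwrite("pics/q.png",im);g=cv2.cvtColor(im,cv2.COLOR_BGR2GRAY)
z0=o["position"][2]-.0219;S=np.array([.5256,.0804])
for n,z,rad in(("bore top",z0+.04,.0125),("tip flat",.071,.0065),("thread",.068,.008)):
    P=np.array([proj(cal,[*(S+rad*np.array([np.cos(t),np.sin(t)])),z]) for t in np.linspace(0,6.283,90)]);print(n,P.min(0).round(1),P.max(0).round(1))
print(g[110:200,258].tolist());print(g[157,215:300].tolist())
for c in("scene","side"):
    r.grab_frame(c);cal=r.get_calibration(c)
    u=-R.from_rotvec(o["tcp_rot"]).as_matrix()[:2,0];v=np.array([-u[1],u[0]]);B=o["position"][:2]
    for k,X in(("hub_face",B-.0568*u),("eye_face",B+.1212*u+.02*v)):
        print(c,k,[(round(d["p"],2),np.round(d["point"],1)) for d in r.place_of(c,k)[:1]],"expect",proj(cal,[*X,z0]).round(1),X.round(4))
    print([(round(d["p"],2),np.round(d["point"])) for d in r.boxes_of(c,"chip_a")])
```

```text
t 27.8167 pos [0.5227 0.0247 0.0627] yaw 1.5178 tilt [ 0.0004 -0.    ] j [-0.18  0.23  1.88  0.    1.03 -0.13] F [ 0.   0.9 -6.8] gap 0.214 gf 50.0
[-0.057 -0.145  0.025]
bore top [230.7 132.2] [286.6 187. ]
tip flat [245.  142.4] [272.2 169.1]
thread [242.2 138.2] [275.  170.6]
[182, 180, 179, 176, 174, 173, 174, 176, 176, 177, 176, 175, 173, 173, 173, 172, 173, 172, 172, 171, 150, 97, 65, 64, 69, 70, 71, 76, 74, 70, 71, 70, 72, 69, 70, 81, 95, 96, 96, 93, 95, 94, 96, 94, 93, 92, 91, 90, 88, 89, 89, 87, 86, 86, 82, 73, 67, 55, 53, 49, 43, 35, 39, 38, 39, 37, 38, 41, 36, 37, 35, 36, 38, 37, 39, 85, 132, 145, 141, 141, 142, 141, 142, 143, 140, 140, 142, 143, 145, 144]
[166, 166, 167, 166, 165, 166, 166, 167, 165, 167, 165, 166, 166, 166, 159, 119, 47, 34, 35, 40, 33, 36, 38, 36, 66, 105, 127, 129, 102, 61, 60, 62, 65, 78, 86, 88, 86, 87, 87, 90, 91, 91, 90, 90, 90, 89, 90, 91, 89, 89, 89, 89, 89, 85, 75, 66, 67, 66, 82, 115, 129, 102, 62, 33, 33, 32, 33, 33, 32, 32, 94, 145, 161, 164, 165, 164, 165, 164, 165, 166, 164, 166, 165, 165, 165]
scene hub_face [(0.63, array([237.7, 196.4]))] expect [238.5 199.9] [0.5257 0.0815]
scene eye_face [(0.79, array([267.7, 171.9]))] expect [265.7 175.1] [ 0.5363 -0.0974]
[]
side hub_face [(0.64, array([250. , 206.2]))] expect [250.1 207.7] [0.5257 0.0815]
side eye_face [(0.95, array([248. , 171.7]))] expect [250.9 173.8] [ 0.5363 -0.0974]
[]
```

The bore is concentric with the stud to about 1 mm, the underside is about 15.8 mm above the plate, and the force reading is the lever's weight alone. Handing in.

Run:
```python
from h import *
st();print(r.close_job())
```

```text
t 28.2667 pos [0.5226 0.0247 0.0625] yaw 1.5178 tilt [ 0.0001 -0.    ] j [-0.18  0.23  1.88 -0.    1.03 -0.13] F [ 0.5 -0.3 -6.7] gap 0.214 gf 50.0
the job is handed in; nothing more can be done
None
```

I handed the job in at 28.3 s, with no verdict returned: chips swept onto the bench, scraper let go on the bench, and the lever held level and still over stud and dowel, about 16 mm above the plate by my measurements; I viewed 11 pictures, one over the limit of 10.

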